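# Lock the conference camera into its desk dock

### The job

Draw the lock pin up out of its bore in the camera dock and hang it by its head in the dock's side notch. Then set the conference camera down fully home in the dock, upright and with its lens towards the hook, and finally swing the hook across the camera's foot until it is all the way home in its catch. Don't disturb the carton, the round cases or the power adapter.

Things in the scene. Friction and masses are not known exactly. Their poses are not given: they have to be found in the camera images.
- dock: Fixed plate, x -125 to +85, y -121 to +129, 10 mm thick. Origin: on the desk under the seat's middle; z up; -x (hook side) faces the robot within 0.25 rad. Seat: shallow tray 128 x 98 mm, floor 10 mm up, dark fences with flared lips to 33 mm. Also a bored block 36 mm square (top 34 mm up), a dark C-shaped catch open to -x (59 mm high, at x -37, y -106) and a notch bracket (84 mm high, at +y).
- dock_seat (a point): Middle of the dock's seat floor, dock frame (0, 0, 10) mm; same axes as the dock.
- dock_seat_front (a point): Point of the seat floor where the middle of the front edge of the camera's foot belongs, dock frame (-60, 0, 10) mm.
- dock_bore (a point): Mouth of the pin's upright bore in the bored block, dock frame (-98, 16.5, 34) mm; bore 13.6 mm wide, 24 mm deep.
- dock_notch (a point): Middle of the side notch on top of its two prongs, dock frame (20, 113, 84) mm. Notch 16 mm wide along dock x, 34 mm deep along y (this point is halfway), closed towards the seat, open at +y, above and below. The pin, put in from above or +y, hangs upright with its head on the prongs.
- pin: Lock pin, bare steel, 98 mm long, standing in the bore and stopping the hook from closing: shank 12 mm diameter and 68 mm long, then a plain round head 28 mm diameter and 30 mm high to grip. Origin at the tip of the shank, z up towards the head; mass about 0.14 kg.
- pin_collar (a point): Underside of the pin's head, on the pin's axis, 68 mm above its tip.
- camera: Black and grey conference camera on the desk: foot 120 x 90 x 20 mm; above it at x = +20 mm a yoke of two upright flat cheeks (58 mm across y outside, 50 mm along x, 40 to 112 mm high) to grip from above. A 38 mm lens barrel points to -x, 83 mm up, to x = -20 mm. Origin: middle of the foot's underside, z up. In the dock its axes lie along the dock's. About 0.6 kg.
- camera_front (a point): Middle of the lower front edge of the camera's foot, camera frame (-60, 0, 0) mm.
- hook (a joint): Hook angle, rad, about an upright axis: 0 = closed, along dock -y with its end in the catch; grows as it opens towards dock -x, up to 1.6. Stays where it is left. The hook is a flat steel bar 18 mm wide, 180 mm long, 36 to 48 mm above the desk, just over the seated camera's foot.
- hook_hinge (a point): Point on the hook's hinge axis, dock frame (-42, 66, 42) mm.
- hook_knob (a point): Grip point on the hook's upright round knob (22 mm diameter, 48 to 108 mm above the desk), 92 mm above the desk, on the knob's axis, 141 mm from the hinge axis. At joint angle q it is at dock (-42 - 141 sin q, 66 - 141 cos q, 92) mm.
- carton: White carton with a brown band, 95 x 70 x 60 mm, to be left alone. Origin: middle of the underside.
- case_big: Dark round zip case, 80 mm diameter, 52 mm high, to be left alone. Origin: middle of the underside.
- case_small: Dark round zip case, 60 mm diameter, 42 mm high, to be left alone. Origin: middle of the underside.
- adapter: Black power adapter, 80 x 42 x 29 mm, to be left alone. Origin: middle of the underside.
Mind the look-alikes: they are no part of the job. What is shaped like the camera but orange or purple is not meant.

How it is judged (in metres and radians):
On the way, in this order (a step that is already met when the one before it is completed fails the run):
1. the pin is drawn clear out of its bore (z of pin in the frame of dock_bore above 0.008 m), for 0.1 s.
2. the pin hangs upright by its head in the side notch, released (horizontal distance between pin_collar and dock_notch below 0.016 m and z of pin_collar in the frame of dock_notch between -0.004 and 0.005 m and angle between pin's own z axis and vertical below 0.15 rad and contact force between the fingers and pin below 0.2 N), for 0.2 s.
3. the camera stands fully home in the dock's seat, lens to the hook side, released (horizontal distance between camera and dock_seat below 0.01 m and horizontal distance between camera_front and dock_seat_front below 0.012 m and z of camera in the frame of dock_seat below 0.004 m and angle between camera's own z axis and vertical below 0.06 rad and contact force between the fingers and camera below 0.2 N), for 0.2 s.
4. the hook is swung home into its catch (value of joint hook below 0.05 rad), for 0.2 s.
At the end, for the whole second after the job is handed in: Pin hanging in the notch (16 mm sideways, collar -4 to +5 mm from prong tops, tilt under 0.15 rad); camera in the seat (middle within 10 mm, foot front within 12 mm, under 4 mm high, tilt under 0.06 rad); hook within 0.05 rad of closed; pin and camera at rest (0.02 m/s) (horizontal distance between pin_collar and dock_notch below 0.016 m and z of pin_collar in the frame of dock_notch between -0.004 and 0.005 m and angle between pin's own z axis and vertical below 0.15 rad and horizontal distance between camera and dock_seat below 0.01 m and horizontal distance between camera_front and dock_seat_front below 0.012 m and z of camera in the frame of dock_seat below 0.004 m and angle between camera's own z axis and vertical below 0.06 rad and value of joint hook below 0.05 rad and linear speed of each of pin, camera below 0.02 m/s); the robot touches nothing.
It fails at once if the white carton is pushed more than 30 mm away (distance of carton from where it was at the start of the episode above 0.03 m).
It fails at once if the large round case is pushed more than 30 mm away (distance of case_big from where it was at the start of the episode above 0.03 m).
It fails at once if the small round case is pushed more than 30 mm away (distance of case_small from where it was at the start of the episode above 0.03 m).
It fails at once if the power adapter is pushed more than 30 mm away (distance of adapter from where it was at the start of the episode above 0.03 m).
It fails at once if the camera is tipped over (more than 0.6 rad) (angle between camera's own z axis and vertical above 0.6 rad).
It also fails if it takes over 67 s, if anything falls off the work surface, if the arm or the gripper's body presses on something with over 40 N, if the wrist force passes 120 N, or if a joint passes its speed limit or range.

### The arm

A 6-joint arm with a two-finger parallel gripper is mounted at the origin on the work surface. World frame = base frame: x ahead of the robot, y to its left, z up, the work surface at z = 0. Lengths are in m, angles in degrees, forces in N, time in s.
With the tool pointing down it reaches from about 0.35 to 0.875 m from the base axis. Payload 4.2 kg.
Tool frame: the origin (TCP) lies on the mounting face of the last link; the fingertips stand 182 mm ahead of it and the grasp point (between the pads) lies 164 mm ahead of it (r.tcp_to_grasp is the distance from the TCP to the grasp point, in m); z points along the fingers, y is the line along which they close (so a half turn about z gives the same grasp; the last joint's range is limited). The gripper opens to 87 mm and grips with 3 to 60 N. Pads are 19 mm wide; open, the fingers measure 117 mm over their backs; the gripper's body (75 mm by 190 mm) begins 51 mm behind the grasp point.
Start: joints at [90.963, 22.042, 0.453, 0, -68.411, -14.817], TCP at [0.15, 0.607, 0.405] pointing down, gripper open.
Joint ranges: [-179.83, 179.83], [-69.29, 118.12], [-61.27, 80.66], [-181.25, 117.63], [-171.15, -9.14], [-177.46, 177.46]. Speed limits (degrees/s): [159.86, 159.86, 180, 180, 180, 180].

### API

Orientations are given as a 3x3 rotation matrix whose columns are the frame's x, y, z axes.
In Python, from station import sense, eyes, r gives the robot as it stands.
- The arm moves only by the tool jog_arm, never from a script. Its argument "increments" is a list of rows, each a list of 4 numbers: the shift along the tool's x, y, z normalised to -1 to 1, where 1 is 0.02 m, then the turn about the tool's z normalised to -1 to 1, where 1 is 0.08 rad. A call has 1 to 10 rows; each row shifts and turns the commanded pose from where the row before left it, along the tool's axes as they then stand; what a row does not reach is not made up. A row lasts 1/10 s, in which the tool goes at most 50 mm and 8.59 degrees, less where a joint would pass 70% of its speed; a pose out of reach is approached as far as the arm can. A call with a number of a shift or a turn outside -1 to 1 is refused whole. A call with a gripper value outside its range is refused whole. "grip" is the finger opening in mm, from 0 to 87, set as the call begins (left out, the last holds). The fingers move at their own pace and stop on an object; the grip force is fixed at half the most. Time passes only in rows, so rows that do not move let the fingers close. It gives the time, the measured TCP pose, the force, the opening and the grip force at its end, in the units of the state.
- sense(): the state, without advancing time (a new reading comes with each control period).
- eyes.capture(name): name is "scene" or "top" or "wrist"; returns the picture (420x560x3 uint8, blue, green, red); there is no depth.
- eyes.get_calibration(name): a dict with "camera_matrix" (3x3 intrinsics, pixels), "R" (3x3) and "t" (3): a world point X has camera coordinates R X + t; the wrist camera has in their place "T_tool_cam" (4x4, takes a point from camera to tool coordinates, whose origin is the TCP and whose axes are the flange's). Camera axes: x right, y down, z forward; pixel columns grow to the right and rows downward; lengths in m; the calibration is good to about 2 mm. The wrist camera is an equidistant fisheye: a pixel r from the principal point sees the ray r / f radians off the axis. A picture is of the moment at which its call begins: read the wrist's pose just before it. get_calibration takes no time and is no camera call.
- r.finish_job(): hands the job in; it is judged then, once.
Trained networks look in the newest picture that a camera, given by its name, has taken for a name from the list of things; names that differ only in an ending like _2 or _b are one class to them, and where a whole thing is asked for, a point or a joint stands for the part that bears it (a point fixed in the world has none). Each returns a list of dicts, best first, with "conf" (0 to 1); they miss things now and then, are a little off and sometimes report something else, mostly with a low value. They report only what shows in the picture. A call takes as long as a camera call. They do not tell look-alikes from the thing itself.
- eyes.spot_in(camera, name): "centre" ([x, y, z] in m, in world coordinates, good to about 4 mm: the middle of the surface that is visible of it).
- eyes.outline_of(camera, name): "mask" (420x560 bool, what is visible of it).
The state is a dict: "time_s": time; "joints": joint angles; "joint_velocities": joint speeds; "effort": joint torques, N m; "tcp_pos": TCP position; "ee_rot": TCP orientation; "wrist_force": force on the tool from outside, world axes, zero at the start; "moment": the same for the moment, N m; "gripper_width": opening from 0.0 (shut) to 1.0 (fully open); "gripper_force": force on a finger pad.
Only numpy, scipy, OpenCV 4.12 (cv2) and the standard library are available. Lean on these libraries where they do the work, as an engineer would, in place of code of your own. Each camera call takes 0.05 s, during which the arm holds its last target. There are 200 camera calls.

## Working session

There is one attempt and no reset: what is moved stays moved. The work goes in short steps, Python scripts to look and compute and a tool call to move; the robot and the scene stay as the last step left them, time stands still between calls to the robot, and variables do not carry over. Pictures are saved under pics/ and viewed, at most 10 in all, crops included, and the job is handed in when it is done.

Besides the shell and the picture viewer there is one more tool, called after "Request:" by a JSON object that holds its "method" and its "body", one argument or row to a line. jog_arm: Moves the arm, as the interface text tells. Its arguments: {"type":"object","properties":{"increments":{"type":"array"},"grip":{"type":"number"}},"required":["increments"]}

```bash
ls; mkdir -p pics; cat > h.py <<'E'
import numpy as np, cv2
from station import sense, eyes, r
def cal(n):
    c=eyes.get_calibration(n); return np.array(c["camera_matrix"]),np.array(c["R"]),np.array(c["t"])
def proj(n,X):
    K,R,t=cal(n); p=(R@np.atleast_2d(X).T).T+t; p=p@K.T; return p[:,:2]/p[:,2:]
def ray(n,uv,z):
    K,R,t=cal(n); d=R.T@np.linalg.inv(K)@np.array([uv[0],uv[1],1.]); o=-R.T@t
    return o+d*(z-o[2])/d[2]
E
python3 - <<'E'
from h import *
s=sense(); print(s['time_s'],s['tcp_pos'],np.round(s['ee_rot'],3).tolist())
a=eyes.capture("scene"); b=eyes.capture("top")
cv2.imwrite("pics/a.png",cv2.resize(a,(800,600),interpolation=cv2.INTER_CUBIC));cv2.imwrite("pics/b.png",cv2.resize(b,(800,600),interpolation=cv2.INTER_CUBIC))
for n in ["dock","pin","camera","hook_knob","carton","case_big","case_small","adapter"]:
  for c in ["top","scene"]:
    print(n,c,[(np.round(d['centre'],3).tolist(),round(d['conf'],2),np.round(proj(c,d['centre'])[0]*800/560).tolist()) for d in eyes.spot_in(c,n)][:5])
print(sense()['time_s'])
E
```

```text
pics
0.0 [0.14957831 0.60661735 0.40368695] [[0.971, -0.24, -0.0], [-0.24, -0.971, -0.002], [0.0, 0.002, -1.0]]
dock top [([0.594, 0.189, 0.009], 0.75, [270.0, 261.0])]
dock scene [([0.605, 0.201, 0.014], 0.79, [498.0, 453.0]), ([0.651, -0.157, 0.051], 0.26, [311.0, 335.0])]
pin top [([0.521, 0.204, 0.107], 0.59, [251.0, 287.0])]
pin scene [([0.527, 0.206, 0.107], 0.49, [538.0, 392.0])]
camera top [([0.312, -0.214, 0.02], 0.86, [470.0, 396.0]), ([0.29, 0.295, 0.028], 0.83, [211.0, 411.0]), ([0.328, 0.09, 0.019], 0.82, [316.0, 390.0]), ([0.251, -0.403, 0.026], 0.69, [568.0, 426.0]), ([0.468, -0.141, 0.02], 0.64, [431.0, 318.0])]
camera scene [([0.309, 0.312, 0.02], 0.84, [650.0, 363.0]), ([0.342, 0.099, 0.022], 0.78, [533.0, 310.0]), ([0.504, -0.129, 0.04], 0.67, [380.0, 294.0]), ([0.338, -0.211, 0.034], 0.59, [404.0, 225.0]), ([0.575, -0.312, 0.06], 0.51, [281.0, 261.0])]
hook_knob top [([0.496, 0.25, 0.049], 0.84, [234.0, 305.0]), ([0.735, -0.019, 0.043], 0.26, [369.0, 189.0])]
hook_knob scene []
carton top [([0.563, -0.319, 0.062], 0.6, [521.0, 266.0]), ([0.595, 0.185, 0.012], 0.29, [272.0, 260.0])]
carton scene [([0.578, -0.315, 0.06], 0.85, [278.0, 261.0])]
case_big top [([0.638, -0.159, 0.053], 0.59, [439.0, 232.0]), ([0.495, 0.249, 0.045], 0.55, [235.0, 306.0])]
case_big scene [([0.653, -0.156, 0.051], 0.82, [311.0, 336.0])]
case_small top [([0.735, -0.02, 0.042], 0.59, [370.0, 189.0]), ([0.496, 0.251, 0.048], 0.34, [234.0, 305.0])]
case_small scene [([0.746, -0.01, 0.038], 0.74, [336.0, 430.0]), ([0.502, -0.13, 0.038], 0.32, [381.0, 294.0])]
adapter top [([0.42, -0.023, 0.028], 0.86, [373.0, 343.0]), ([0.522, 0.208, 0.106], 0.27, [249.0, 287.0])]
adapter scene [([0.427, -0.018, 0.032], 0.58, [455.0, 303.0])]
0.9
```

View pics/a.png

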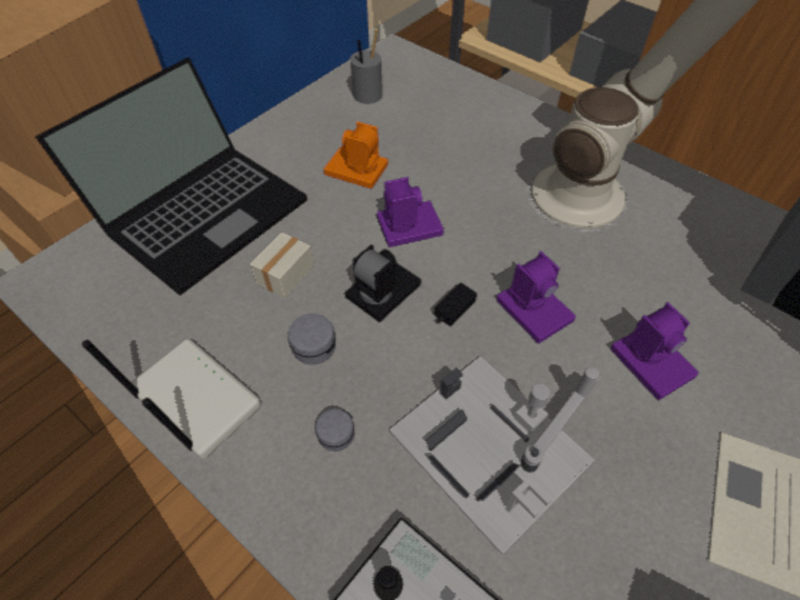

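View pics/b.png

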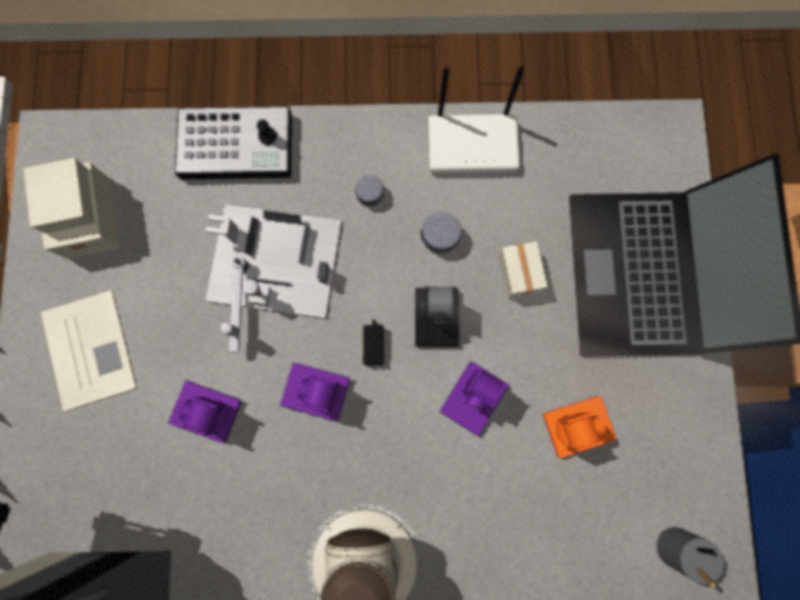

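The real camera is the black and grey one at top (437,316) / scene (380,285). The purple ones at top (205,411), (315,391), (475,399) and the orange one at (580,427) are look-alikes. The dock is at top (275,260), with the pin at (257,293) and the hook along (236,310). I'll enlarge the camera and dock in one crop to confirm.

```bash
python3 - <<'E'
from h import *
b=eyes.capture("top"); a=eyes.capture("scene"); cv2.imwrite("top0.png",b); cv2.imwrite("scene0.png",a)
c=cv2.resize(b[140:255,140:330],None,fx=4.2,fy=4.2,interpolation=cv2.INTER_CUBIC); cv2.imwrite("pics/c.png",c)
for cam in["top","scene"]:
  for d in eyes.outline_of(cam,"camera"):
    m=d['mask'].astype(np.uint8); ys,xs=np.nonzero(m); img=b if cam=="top" else a
    if img[m>0].std(0).max()>=0:
      mean=img[m>0].mean(0); 
      if mean.max()-mean.min()<25: print(cam,d['conf'],xs.mean(),ys.mean(),mean, cv2.minAreaRect(np.c_[xs,ys].astype(np.float32)), cv2.approxPolyDP(cv2.findContours(m,0,2)[0][0],4,True)[:,0].tolist())
  d=eyes.outline_of(cam,"dock")[0]; m=d['mask'].astype(np.uint8); np.save(f"dock_{cam}.npy",m)
  c=max(cv2.findContours(m,0,2)[0],key=cv2.contourArea); print(cam,cv2.approxPolyDP(c,3,True)[:,0].tolist())
E
```

```text
top 0.95 305.0807071483474 221.86856264411992 [57.15219062 56.54496541 58.19292852] ((305.5, 221.5), (43.0, 31.0), 90.0) [[292, 200], [290, 241], [320, 242], [319, 203]]
top [[147, 152], [154, 158], [145, 160], [152, 164], [144, 209], [162, 216], [161, 224], [155, 228], [161, 244], [166, 242], [170, 214], [227, 221], [237, 155], [161, 144], [155, 151]]
scene 0.96 265.8534534534534 197.88108108108108 [40.95555556 39.81501502 40.6042042 ] ((263.9046325683594, 197.34228515625), (46.85799026489258, 43.99778366088867), 42.137596130371094) [[257, 174], [247, 182], [248, 198], [242, 206], [266, 224], [294, 195], [272, 175]]
scene [[417, 258], [409, 259], [385, 294], [378, 286], [370, 292], [368, 278], [334, 250], [324, 259], [315, 260], [308, 272], [273, 302], [352, 385], [414, 323], [392, 299], [417, 267]]
```

View pics/c.png

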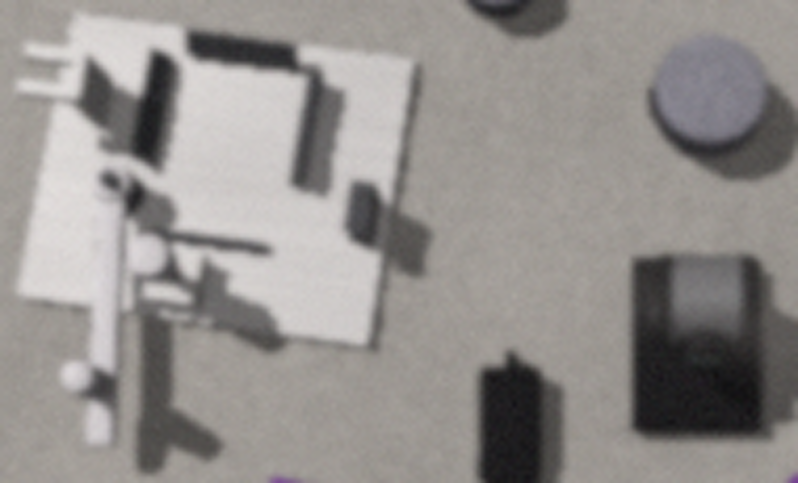

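The crop confirms the black and grey camera at crop (697,345). Its grey yoke is on the far (+x) side, so its lens faces the robot, and its yaw is near 0. The pin head is at crop (150,252), the knob at (77,377), the hinge at (115,183) and the notch prongs at (45,68).

```bash
cat >> h.py <<'E'
def Rz(a): c,s=np.cos(a),np.sin(a); return np.array([[c,-s,0],[s,c,0],[0,0,1]])
def T(p,X): return (Rz(p[2])@np.atleast_2d(X).T).T+np.array([p[0],p[1],p[3] if len(p)>3 else 0])
from scipy.optimize import least_squares
E
python3 - <<'E'
from h import *
top=lambda u,v:(140+(u+.5)/4.2-.5,140+(v+.5)/4.2-.5)
P=[[.085,.129,.01],[.085,-.121,.01],[-.125,-.121,.01],[-.125,.129,.01]]
uv=np.array([top(75,12),top(417,60),top(373,348),top(18,297)])
S=[[-.125,-.121,.01],[.085,-.121,.01],[-.125,.129,.01],[.085,.129,.01]]
su=np.array([[591,461],[482,358],[505,552],[391,430]])*0.7   # scene order assigned below
# scene: left corner etc: try assignments by projecting top fit
f=lambda p:(proj("top",T(p,P))-uv).ravel()
r1=least_squares(f,[.6,.2,0]); print(r1.x,np.round(r1.fun,1))
print(proj("scene",T(r1.x,P))/.7)
p=r1.x
pts={'pinhead':[-.098,.0165,.108],'pinhead_top':[-.098,.0165,.108+.0],'notch':[.02,.113,.084],'hinge':[-.042,.066,.048],'catch':[-.037,-.106,.059]}
for k,X in pts.items():
  w=T(p,X)[0]; q=proj("top",w)[0]; print(k,np.round(w,4),np.round((q-140)*4.2), np.round(proj("scene",w)[0]/.7))
kw=ray("top",top(77,377),.108); d=Rz(-p[2])@(kw-[p[0],p[1],0]); print("knob",kw,d,np.arctan2(-(d[0]+.042),-(d[1]-.066)))
cu=np.array([top(632,433),top(764,433),top(632,256),top(760,257)])
C=[[-.06,.045,.02],[-.06,-.045,.02],[.06,.045,.02],[.06,-.045,.02]]
r2=least_squares(lambda p:(proj("top",T(p,C))-cu).ravel(),[.48,-.14,0]);print("cam",r2.x,np.round(r2.fun,1))
print(np.round(proj("scene",T(r2.x,C))/.7))
E
```

```text
[ 0.61581155  0.17261564 -0.15686165] [-0.1  0.1  0.4 -0.2 -0.3 -0.1  0.   0.2]
[[501.93862883 550.53971192]
 [387.80144143 426.68798755]
 [479.21091921 352.85915799]
 [594.07149696 456.1681941 ]]
pinhead [0.5216 0.2042 0.108 ] [149. 254.] [540. 388.]
pinhead_top [0.5216 0.2042 0.108 ] [149. 254.] [540. 388.]
notch [0.6532 0.2811 0.084 ] [48. 70.] [533. 495.]
hinge [0.5846 0.2444 0.048 ] [113. 181.] [533. 451.]
catch [0.5627 0.0737 0.059 ] [361. 205.] [451. 374.]
knob [0.44392427 0.24913097 0.108     ] [-0.18173008  0.04872382  0.108     ] 1.4477810001746145
cam [ 0.47103269 -0.15242035 -0.01776542] [-0.  -0.5 -0.  -0.4 -0.2  0.5  0.2  0.4]
[[422. 277.]
 [386. 254.]
 [379. 316.]
 [344. 291.]]
```

Request:
{"method": "jog_arm", "body": {
  "increments": [
    [0,0,0.25,1],
    [0,0,0.25,1],
    [0,0,0.25,1],
    [0,0,0.25,1],
    [0,0,0.25,1],
    [0,0,0.25,1],
    [0,0,0.25,1],
    [0,0,0.25,1],
    [0,0,0.25,1],
    [0,0,0.25,1]
  ],
  "grip": 87
}}

```text
time_s: 2.2
tcp_pos: [0.1496, 0.6068, 0.3546]
ee_rot: [[0.502, -0.865, 0.0], [-0.865, -0.502, 0.0], [-0.0, -0.0, -1.0]]
wrist_force: [0.1, 1.2, 0.1]
gripper_width: 0.998
gripper_force: 0.0
```

Request:
{"method": "jog_arm", "body": {
  "increments": [
    [0,0,0.25,1],
    [0,0,0.25,1],
    [0,0,0.25,1],
    [0,0,0.25,1],
    [0,0,0.25,1],
    [0,0,0.25,1],
    [0,0,0.25,1],
    [0,0,0.25,1],
    [0,0,0,0.56]
  ]
}}

```text
time_s: 3.1
tcp_pos: [0.1496, 0.6066, 0.3139]
ee_rot: [[-0.158, -0.987, -0.0], [-0.987, 0.158, -0.002], [0.002, -0.0, -1.0]]
wrist_force: [-0.7, 0.3, 0.6]
gripper_width: 0.998
gripper_force: 0.0
```

Request:
{"method": "jog_arm", "body": {
  "increments": [
    [0.77,-0.98,0,0],
    [0.77,-0.98,0,0],
    [0.77,-0.98,0,0],
    [0.77,-0.98,0,0],
    [0.77,-0.98,0,0],
    [0.77,-0.98,0,0],
    [0.77,-0.98,0,0],
    [0.77,-0.98,0,0],
    [0.77,-0.98,0,0],
    [0.77,-0.98,0,0]
  ]
}}

```text
time_s: 4.1
tcp_pos: [0.32, 0.4235, 0.3149]
ee_rot: [[-0.155, -0.988, 0.0], [-0.988, 0.155, 0.0], [-0.0, -0.0, -1.0]]
wrist_force: [0.1, -0.9, 0.8]
gripper_width: 0.999
gripper_force: 0.0
```

Request:
{"method": "jog_arm", "body": {
  "increments": [
    [0.77,-0.98,0,0],
    [0.77,-0.98,0,0],
    [0.77,-0.98,0,0],
    [0.77,-0.98,0,0],
    [0.77,-0.98,0,0],
    [0.77,-0.98,0,0],
    [0.77,-0.98,0,0],
    [0.77,-0.98,0,0],
    [0.77,-0.98,0,0],
    [0.77,-0.98,0,0]
  ]
}}

```text
time_s: 5.1
tcp_pos: [0.4898, 0.241, 0.3149]
ee_rot: [[-0.155, -0.988, 0.0], [-0.988, 0.155, 0.0], [-0.0, -0.0, -1.0]]
wrist_force: [0.7, 0.6, 0.5]
gripper_width: 1.003
gripper_force: 0.0
```

Request:
{"method": "jog_arm", "body": {
  "increments": [
    [0.78,-0.93,0,0],
    [0.79,-0.93,0,0],
    [0,0,0,0],
    [0,0,0,0]
  ]
}}

```text
time_s: 5.5
tcp_pos: [0.5211, 0.2046, 0.3147]
ee_rot: [[-0.156, -0.988, -0.0], [-0.988, 0.156, 0.0], [-0.0, 0.0, -1.0]]
wrist_force: [-0.1, 0.0, 0.4]
gripper_width: 1.003
gripper_force: 0.0
```

```bash
cat >> h.py <<'E'
def wproj(X,s=None):
    s=s or sense(); c=eyes.get_calibration("wrist"); K=np.array(c["camera_matrix"]); M=np.array(c["T_tool_cam"])
    A=np.eye(4); A[:3,:3]=s['ee_rot']; A[:3,3]=s['tcp_pos']; A=np.linalg.inv(A@M)
    p=np.atleast_2d(X)@A[:3,:3].T+A[:3,3]; n=np.hypot(p[:,0],p[:,1]); th=np.arctan2(n,p[:,2])
    return np.c_[K[0,2]+K[0,0]*th*p[:,0]/n, K[1,2]+K[1,1]*th*p[:,1]/n]
D=[0.61581155,0.17261564,-0.15686165]
E
python3 - <<'E'
from h import *
s=sense(); print(s['tcp_pos'])
w=eyes.capture("wrist"); 
pts=T(D,[[-.098,.0165,.108],[-.098,.0165,.034],[.02,.113,.084],[.02,.130,.084],[-.042,.066,.048],[-.182,.049,.108],[-.125,-.121,.01],[.085,.129,.01],[.085,-.121,.01]])
q=wproj(pts,s); print(np.round(q*800/560))
w=cv2.resize(w,(800,600),interpolation=cv2.INTER_CUBIC)
for u in q*800/560: cv2.drawMarker(w,tuple(int(x) for x in np.round(u)),(0,0,255),0,10,1)
cv2.imwrite("pics/d.png",w)
E
```

```text
[0.52108139 0.20462946 0.31466446]
[[394. 355.]
 [395. 312.]
 [196. 491.]
 [202. 513.]
 [301. 399.]
 [573. 418.]
 [440.  82.]
 [161. 444.]
 [126. 107.]]
```

View pics/d.png

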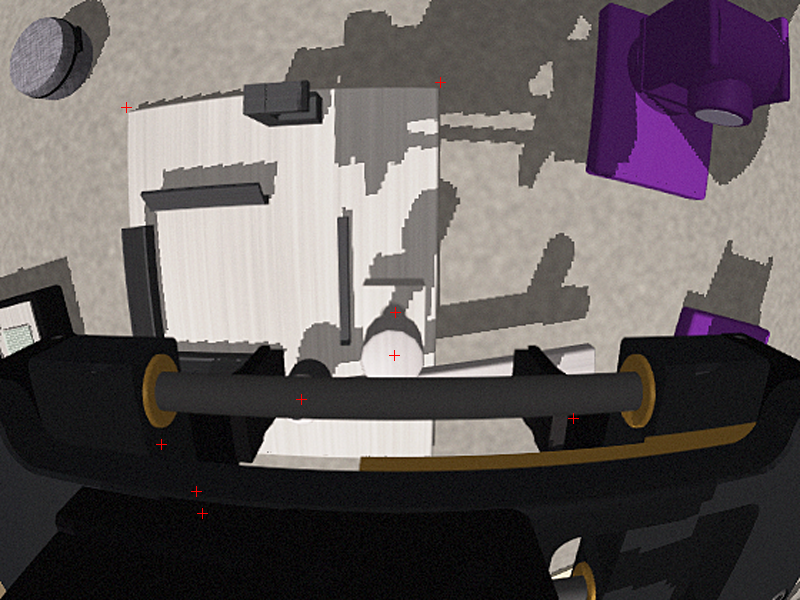

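The wrist view matches the predictions: pin head at (393,354), dock corners at (440,87) and (128,108), all within 2–3 px. I'll go down and grip.

Request:
{"method": "jog_arm", "body": {
  "increments": [
    [0,0,0.83,0],
    [0,0,0.83,0],
    [0,0,0.82,0],
    [0,0,0,0]
  ]
}}

```text
time_s: 5.95
tcp_pos: [0.5197, 0.2053, 0.2632]
ee_rot: [[-0.154, -0.988, -0.004], [-0.988, 0.154, -0.003], [0.003, 0.004, -1.0]]
wrist_force: [-0.4, -0.0, 1.1]
gripper_width: 1.003
gripper_force: 0.0
```

Request:
{"method": "jog_arm", "body": {
  "increments": [
    [0,0,0,0],
    [0,0,0,0],
    [0,0,0,0],
    [0,0,0,0],
    [0,0,0,0],
    [0,0,0,0]
  ],
  "grip": 10
}}

```text
time_s: 6.55
tcp_pos: [0.521, 0.2049, 0.2654]
ee_rot: [[-0.155, -0.988, 0.0], [-0.988, 0.155, 0.0], [-0.0, -0.0, -1.0]]
wrist_force: [0.8, -1.1, -0.2]
gripper_width: 0.541
gripper_force: 0.0
```

Request:
{"method": "jog_arm", "body": {
  "increments": [
    [0,0,0,0],
    [0,0,0,0],
    [0,0,0,0],
    [0,0,0,0],
    [0,0,0,0]
  ]
}}

```text
time_s: 7.05
tcp_pos: [0.5212, 0.2049, 0.2652]
ee_rot: [[-0.155, -0.988, 0.001], [-0.988, 0.155, 0.0], [-0.0, -0.001, -1.0]]
wrist_force: [1.5, -0.3, -0.3]
gripper_width: 0.316
gripper_force: 29.7
```

Request:
{"method": "jog_arm", "body": {
  "increments": [
    [0,0,-0.25,0],
    [0,0,-0.5,0],
    [0,0,-0.5,0],
    [0,0,-0.5,0],
    [0,0,-0.6,0],
    [0,0,-0.6,0],
    [0,0,-0.6,0],
    [0,0,-0.6,0],
    [0,0,-0.6,0],
    [0,0,0,0]
  ]
}}

```text
time_s: 8.05
tcp_pos: [0.5214, 0.2051, 0.3625]
ee_rot: [[-0.155, -0.988, 0.004], [-0.988, 0.155, 0.002], [-0.003, -0.003, -1.0]]
wrist_force: [-0.5, 0.2, -0.7]
gripper_width: 0.317
gripper_force: 29.7
```

Request:
{"method": "jog_arm", "body": {
  "increments": [
    [-0.53,-0.65,0,0],
    [-0.53,-0.65,0,0],
    [-0.53,-0.65,0,0],
    [-0.53,-0.65,0,0],
    [-0.53,-0.65,0,0],
    [-0.53,-0.65,0,0],
    [-0.53,-0.65,0,0],
    [-0.53,-0.65,0,0],
    [-0.585,-0.7,0,0],
    [0,0,0,0]
  ]
}}

```text
time_s: 9.05
tcp_pos: [0.6537, 0.2827, 0.3583]
ee_rot: [[-0.155, -0.988, -0.001], [-0.988, 0.155, -0.001], [0.001, 0.001, -1.0]]
wrist_force: [-0.2, 0.7, -1.0]
gripper_width: 0.316
gripper_force: 29.7
```

Request:
{"method": "jog_arm", "body": {
  "increments": [
    [0,0,0,0],
    [0,0,0,0]
  ]
}}

```text
time_s: 9.25
tcp_pos: [0.652, 0.2816, 0.3598]
ee_rot: [[-0.155, -0.988, -0.001], [-0.988, 0.155, -0.001], [0.001, 0.001, -1.0]]
wrist_force: [-0.2, -0.1, -0.9]
gripper_width: 0.315
gripper_force: 29.7
```

```bash
python3 - <<'E'
from h import *
s=sense(); p=np.array(s['tcp_pos']); n=T(D,[.02,.113,.084])[0]; print(p, n-p, s['gripper_width'], s['gripper_force'])
# dock-frame error using pin start reference
d=Rz(-D[2])@((p-[.5212,.2049,0])); print("moved in dock",d, "want .118 .0965")
a=eyes.capture("scene"); b=eyes.capture("top")
k=lambda i,c,pts,n,f:[cv2.drawMarker(i,tuple(int(x) for x in (u-c)*f),(0,0,255),0,6,1) for u in proj(n,pts)]
pts=np.vstack([T(D,[[.02,.113,.084],[.02,.130,.084]]),[p-[0,0,.164+.101-.108-.095+.095-.0]]])
A=cv2.resize(a[240:370,310:440],None,fx=4,fy=4,interpolation=cv2.INTER_CUBIC); k(A,np.array([310,240]),pts[:2],"scene",4)
cv2.imwrite("pics/e.png",A)
E
```

```text
[0.65196362 0.2815778  0.35978879] [ 0.00125514 -0.00047391 -0.27578879] 0.3147255413848786 29.690843503922224
moved in dock [0.11717962 0.09616416 0.35978879] want .118 .0965
```

View pics/e.png

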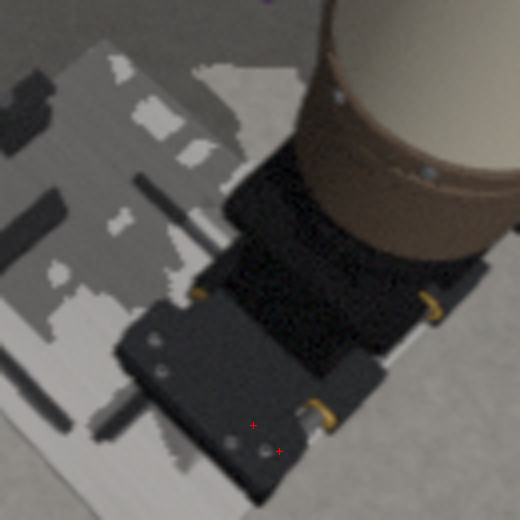

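The gripper hides the pin here, so I'll go by the dead-reckoned position (within 1 mm) and watch the force as I lower it.

Request:
{"method": "jog_arm", "body": {
  "increments": [
    [0,-0.04,0.3,0],
    [0,0,0.3,0],
    [0,0,0.3,0],
    [0,0,0.3,0],
    [0,0,0.3,0],
    [0,0,0.3,0],
    [0,0,0.2,0],
    [0,0,0,0]
  ]
}}

```text
time_s: 10.15
tcp_pos: [0.6532, 0.2818, 0.3191]
ee_rot: [[-0.155, -0.988, -0.001], [-0.988, 0.155, -0.001], [0.001, 0.001, -1.0]]
wrist_force: [0.1, -0.2, -1.8]
gripper_width: 0.313
gripper_force: 29.7
```

Request:
{"method": "jog_arm", "body": {
  "increments": [
    [0,0,0.4,0],
    [0,0,0.4,0],
    [0,0,0.4,0],
    [0,0,0.4,0],
    [0,0,0.3,0],
    [0,0,0.2,0],
    [0,0,0.1,0],
    [0,0,0,0],
    [0,0,0,0]
  ]
}}

```text
time_s: 11.05
tcp_pos: [0.6533, 0.2819, 0.2764]
ee_rot: [[-0.155, -0.988, 0.0], [-0.988, 0.155, 0.0], [-0.0, -0.0, -1.0]]
wrist_force: [-0.4, -0.2, -1.3]
gripper_width: 0.309
gripper_force: 29.7
```

Request:
{"method": "jog_arm", "body": {
  "increments": [
    [0,0,0.06,0],
    [0,0,0.06,0],
    [0,0,0.06,0],
    [0,0,0.05,0],
    [0,0,0,0],
    [0,0,0,0]
  ]
}}

```text
time_s: 11.65
tcp_pos: [0.6533, 0.2818, 0.2715]
ee_rot: [[-0.155, -0.988, 0.0], [-0.988, 0.155, 0.0], [-0.0, -0.0, -1.0]]
wrist_force: [0.9, -0.4, -0.7]
gripper_width: 0.312
gripper_force: 29.7
```

Request:
{"method": "jog_arm", "body": {
  "increments": [
    [0,0,0.02,0],
    [0,0,0,0],
    [0,0,0,0],
    [0,0,0,0],
    [0,0,0,0],
    [0,0,0,0],
    [0,0,0,0],
    [0,0,0,0]
  ],
  "grip": 87
}}

```text
time_s: 12.45
tcp_pos: [0.6533, 0.2818, 0.2711]
ee_rot: [[-0.155, -0.988, -0.0], [-0.988, 0.155, 0.0], [-0.0, 0.0, -1.0]]
wrist_force: [0.1, -0.5, 1.1]
gripper_width: 0.945
gripper_force: 0.0
```

Request:
{"method": "jog_arm", "body": {
  "increments": [
    [0,0,-0.3,0],
    [0,0,-0.5,0],
    [0,0,-1,0],
    [0,0,-1,0],
    [0,0,-1,0],
    [0,0,-1,0]
  ]
}}

```text
time_s: 13.05
tcp_pos: [0.6532, 0.2817, 0.3693]
ee_rot: [[-0.155, -0.988, 0.001], [-0.988, 0.155, 0.001], [-0.001, -0.001, -1.0]]
wrist_force: [0.5, -0.3, -0.1]
gripper_width: 1.0
gripper_force: 0.0
```

```bash
python3 - <<'E'
from h import *
s=sense(); p=np.array(s['tcp_pos']); R=np.array(s['ee_rot']); print(p)
for cam in ["top"]: 
  eyes.capture(cam); print([(np.round(d['centre'],3),round(d['conf'],2)) for d in eyes.spot_in(cam,"pin")])
w=eyes.capture("wrist"); print([(np.round(d['centre'],3),round(d['conf'],2)) for d in eyes.spot_in("wrist","pin")])
# target above camera yoke
c=[0.47103269,-0.15242035,-0.01776542]; y=T(c,[.02,0,.095])[0]; print("yoke",y)
yaw=np.arctan2(R[1,1],R[0,1]); want=c[2]+np.pi/2; print("turn units",(yaw-want)/.08)
Rn=np.array([[np.sin(want)*-1*-1,np.cos(want),0]]) 
ty=np.array([np.cos(want),np.sin(want),0]); tx=np.array([-ty[1],ty[0],0])*-1 if False else np.array([-ty[1],ty[0],0])
print("ref tool x now",R[:,0],"formula",[-R[1,1],R[0,1]])
d=y-p; print("after turn units x,y",d@tx/.02,d@ty/.02,"z",(p[2]-.164-.30)/.02)
print("before turn", d@R[:,0]/.02,d@R[:,1]/.02)
cv2.imwrite("pics/f.png",cv2.resize(w,(800,600)))
E
```

```text
[0.65324927 0.28174596 0.36931409]
[]
[(array([0.655, 0.285, 0.112]), 0.87)]
yoke [ 0.49102953 -0.15277564  0.095     ]
turn units 17.91050822739778
ref tool x now [-1.55091317e-01 -9.87899726e-01 -9.02307218e-04] formula [np.float64(-0.15509237983287122), np.float64(-0.9878991679769662)]
after turn units x,y 7.723754420932545 -21.866739096612662 z -4.734295518555044
before turn 22.73350789700495 4.660569776898675
```

View pics/f.png

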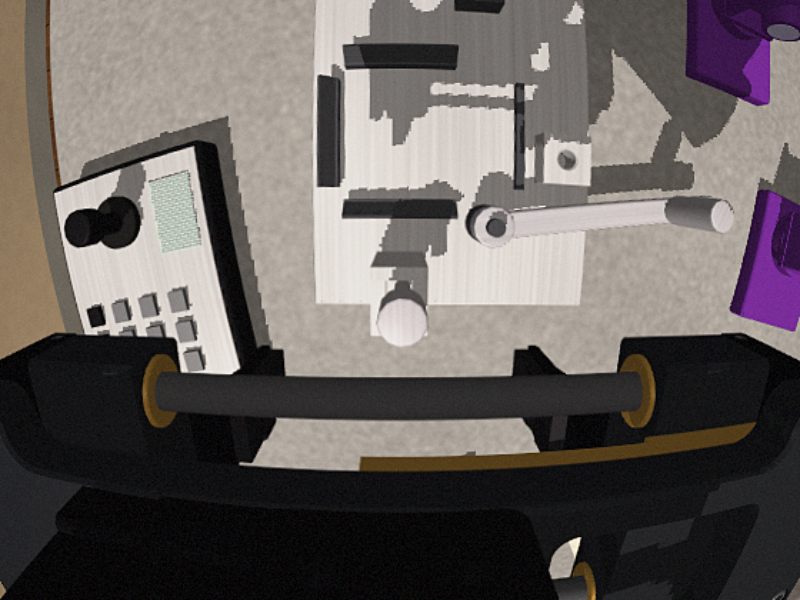

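The wrist view shows the pin hanging in the notch with its head at (402,318). The bore is empty at (566,158), and the hook runs from (495,225) to its knob at (720,215). Next is the camera.

Request:
{"method": "jog_arm", "body": {
  "increments": [
    [0.99,0.2,0,0],
    [0.99,0.2,0,0],
    [0.99,0.2,0,0],
    [0.99,0.2,0,0],
    [0.99,0.2,0,0],
    [0.99,0.2,0,0],
    [0.99,0.2,0,0],
    [0.99,0.2,0,0],
    [0.99,0.2,0,0],
    [0.99,0.2,0,0]
  ]
}}

```text
time_s: 14.25
tcp_pos: [0.5824, 0.0911, 0.3667]
ee_rot: [[-0.155, -0.988, -0.001], [-0.988, 0.155, -0.0], [0.0, 0.001, -1.0]]
wrist_force: [-0.1, 1.3, 0.5]
gripper_width: 0.998
gripper_force: 0.0
```

Request:
{"method": "jog_arm", "body": {
  "increments": [
    [0.99,0.2,0,0],
    [0.99,0.2,0,0],
    [0.99,0.2,0,0],
    [0.99,0.2,0,0],
    [0.99,0.2,0,0],
    [0.99,0.2,0,0],
    [0.99,0.2,0,0],
    [0.99,0.2,0,0],
    [0.99,0.2,0,0],
    [0.99,0.2,0,0]
  ]
}}

```text
time_s: 15.25
tcp_pos: [0.512, -0.0985, 0.3672]
ee_rot: [[-0.155, -0.988, 0.0], [-0.988, 0.155, 0.0], [-0.0, -0.0, -1.0]]
wrist_force: [0.5, 0.5, 0.3]
gripper_width: 1.002
gripper_force: 0.0
```

Request:
{"method": "jog_arm", "body": {
  "increments": [
    [0.99,0.2,0,0],
    [0.99,0.2,0,0],
    [0.95,0.06,0,0],
    [0,0,0.15,1],
    [0,0,0.15,1],
    [0,0,0.15,1],
    [0,0,0.15,1],
    [0,0,0.15,1],
    [0,0,0.15,1],
    [0,0,0.15,1]
  ]
}}

```text
time_s: 16.25
tcp_pos: [0.4941, -0.1541, 0.3461]
ee_rot: [[-0.659, -0.752, 0.0], [-0.752, 0.659, -0.0], [-0.0, -0.0, -1.0]]
wrist_force: [0.4, -0.5, 0.2]
gripper_width: 1.004
gripper_force: 0.0
```

Request:
{"method": "jog_arm", "body": {
  "increments": [
    [0,0,0.15,1],
    [0,0,0.15,1],
    [0,0,0.15,1],
    [0,0,0.15,1],
    [0,0,0.15,1],
    [0,0,0.15,1],
    [0,0,0.15,1],
    [0,0,0.15,1],
    [0,0,0.15,1],
    [0,0,0.15,1]
  ]
}}

```text
time_s: 17.25
tcp_pos: [0.4941, -0.1541, 0.3161]
ee_rot: [[-0.999, -0.051, 0.0], [-0.051, 0.999, -0.0], [-0.0, -0.0, -1.0]]
wrist_force: [-1.1, -0.5, -0.3]
gripper_width: 1.0
gripper_force: 0.0
```

Request:
{"method": "jog_arm", "body": {
  "increments": [
    [0,0,0,0.91],
    [0,0,0,0],
    [0,0,0,0]
  ]
}}

```text
time_s: 17.55
tcp_pos: [0.4944, -0.1539, 0.3163]
ee_rot: [[-1.0, 0.017, 0.0], [0.017, 1.0, -0.0], [-0.0, -0.0, -1.0]]
wrist_force: [-0.6, -0.2, 1.0]
gripper_width: 1.0
gripper_force: 0.0
```

```bash
python3 - <<'E'
from h import *
s=sense(); p=np.array(s['tcp_pos']); R=np.array(s['ee_rot']); print(s['time_s'],p,R[:2,:2].tolist())
w=eyes.capture("wrist"); print([(np.round(d['centre'],3),round(d['conf'],2)) for d in eyes.spot_in("wrist","camera")])
c=[0.47103269,-0.15242035,-0.01776542]
y=T(c,[.02,0,.095])[0]; d=y-p; print(R.T@d/.02)
P=[[-.06,.045,.02],[-.06,-.045,.02],[.06,.045,.02],[.06,-.045,.02],[-.06,.045,0],[-.06,-.045,0],[-.005,.029,.112],[-.005,-.029,.112],[.045,.029,.112],[.045,-.029,.112],[-.02,0,.083]]
q=wproj(T(c,P),s)*800/560; print(np.round(q).tolist())
w=cv2.resize(w,(800,600),interpolation=cv2.INTER_CUBIC)
for u in q: cv2.drawMarker(w,tuple(int(x) for x in np.round(u)),(0,0,255),0,10,1)
cv2.imwrite("pics/g.png",w)
E
```

```text
17.55 [ 0.49437772 -0.15389698  0.31626532] [[-0.999863607858225, 0.01651355406400714], [0.01651353809326286, 0.9998636402364535]]
[(array([ 0.277, -0.411,  0.023]), 0.73), (array([ 0.607, -0.166,  0.011]), 0.73), (array([ 0.467, -0.152,  0.097]), 0.7), (array([ 0.346, -0.217,  0.046]), 0.61), (array([0.346, 0.055, 0.036]), 0.61), (array([ 0.523, -0.297,  0.018]), 0.37)]
[ 0.17121312  0.05394591 11.06321841]
[[479.0, 168.0], [326.0, 168.0], [473.0, 362.0], [331.0, 362.0], [473.0, 170.0], [331.0, 170.0], [475.0, 291.0], [333.0, 291.0], [470.0, 403.0], [337.0, 403.0], [403.0, 246.0]]
```

View pics/g.png

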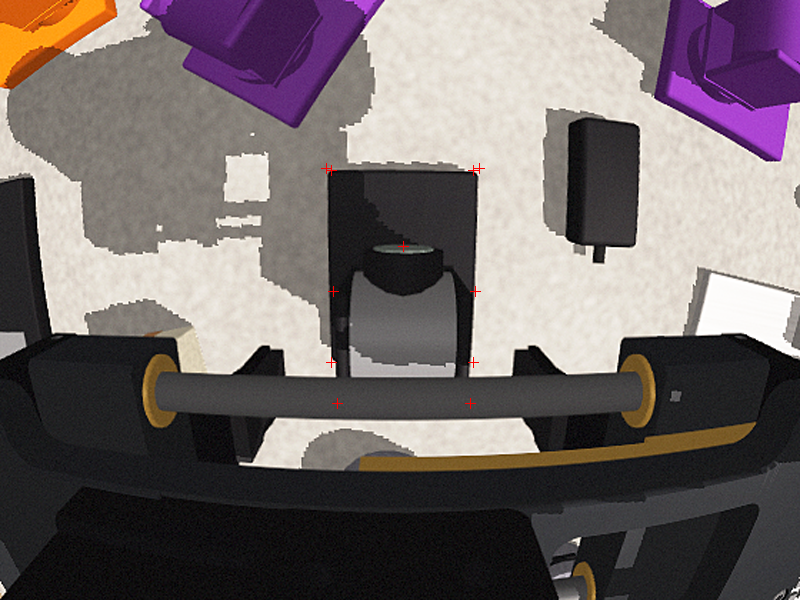

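The real camera is centred under the gripper. Its lens is at (403,248) and its front edge at row 172, about 1.5 mm further from the robot than predicted. I'll go down and grip.

Request:
{"method": "jog_arm", "body": {
  "increments": [
    [0.1,0.05,0.5,0],
    [0,0,0.5,0],
    [0,0,0.5,0],
    [0,0,0.5,0],
    [0,0,0.5,0],
    [0,0,0.5,0],
    [0,0,0,0]
  ]
}}

```text
time_s: 18.35
tcp_pos: [0.4922, -0.1524, 0.2543]
ee_rot: [[-1.0, 0.018, -0.004], [0.018, 1.0, 0.0], [0.004, 0.0, -1.0]]
wrist_force: [-1.0, 0.5, 0.3]
gripper_width: 0.996
gripper_force: 0.0
```

Request:
{"method": "jog_arm", "body": {
  "increments": [
    [0,0,0,0],
    [0,0,0,0],
    [0,0,0,0],
    [0,0,0,0],
    [0,0,0,0],
    [0,0,0,0],
    [0,0,0,0]
  ],
  "grip": 40
}}

```text
time_s: 19.05
tcp_pos: [0.4928, -0.1523, 0.2565]
ee_rot: [[-1.0, 0.018, 0.001], [0.018, 1.0, -0.0], [-0.001, -0.0, -1.0]]
wrist_force: [-0.7, 1.3, 2.5]
gripper_width: 0.665
gripper_force: 30.0
```

Request:
{"method": "jog_arm", "body": {
  "increments": [
    [0,0,-0.2,0],
    [0,0,-0.4,0],
    [0,0,-0.6,0],
    [0,0,-0.6,0],
    [0,0,-0.6,0],
    [0,0,-0.7,0],
    [0,0,-0.7,0],
    [0,0,-0.7,0],
    [0,0,0,0]
  ]
}}

```text
time_s: 19.95
tcp_pos: [0.4932, -0.1525, 0.349]
ee_rot: [[-1.0, 0.017, 0.006], [0.017, 1.0, -0.001], [-0.006, -0.0, -1.0]]
wrist_force: [1.1, -0.2, -5.1]
gripper_width: 0.667
gripper_force: 30.0
```

Request:
{"method": "jog_arm", "body": {
  "increments": [
    [-0.3,0.6,0,0],
    [-0.405,0.95,0,0],
    [-0.405,0.95,0,0],
    [-0.405,0.95,0,0],
    [-0.405,0.95,0,0],
    [-0.405,0.95,0,0],
    [-0.405,0.95,0,0],
    [-0.405,0.95,0,0],
    [-0.405,0.95,0,0],
    [-0.405,0.95,0,0]
  ]
}}

```text
time_s: 20.95
tcp_pos: [0.5752, 0.0307, 0.3454]
ee_rot: [[-1.0, 0.018, -0.001], [0.018, 1.0, -0.0], [0.001, -0.0, -1.0]]
wrist_force: [-0.3, 0.2, -5.8]
gripper_width: 0.663
gripper_force: 30.0
```

Request:
{"method": "jog_arm", "body": {
  "increments": [
    [-0.405,0.95,0,0],
    [-0.405,0.95,0,0],
    [-0.405,0.95,0,0],
    [-0.405,0.95,0,0],
    [-0.405,0.95,0,0],
    [-0.405,0.95,0,0],
    [-0.3,0.8,0,0.87],
    [-0.1,0.5,0,0.87],
    [0,0,0,0],
    [0,0,0,0]
  ]
}}

```text
time_s: 21.95
tcp_pos: [0.6346, 0.1683, 0.3457]
ee_rot: [[-0.988, 0.155, -0.001], [0.155, 0.988, -0.001], [0.001, -0.001, -1.0]]
wrist_force: [-1.1, -0.4, -5.5]
gripper_width: 0.664
gripper_force: 30.0
```

```bash
python3 - <<'E'
from h import *
s=sense(); p=np.array(s['tcp_pos']); R=np.array(s['ee_rot']); print(s['time_s'],p,s['gripper_width'],s['wrist_force'])
g=T(D,[.0203,0,0])[0]; d=g-p; print("units",R.T@d/.02, "yaw",np.arctan2(R[1,1],R[0,1])-np.pi/2)
a=eyes.capture("wrist")
Q=[0.6158,.1726,-.1569]
gz=p[2]-.2565
gx=p-[0,0,0]; yaw=np.arctan2(R[1,1],R[0,1])-np.pi/2
cam=[*(p-Rz(yaw)@[.0203,0,0])[:2],yaw,gz]
q1=wproj(T(cam,[[-.06,.045,.02],[-.06,-.045,.02],[-.06,.045,0],[-.06,-.045,0],[-.02,0,.083]]),s)
q2=wproj(T(D,[[-.125,-.121,.01],[-.125,.129,.01],[-.037,-.106,.059],[-.098,.0165,.034],[-.182,.049,.108]]),s)
w=cv2.resize(a,(800,600),interpolation=cv2.INTER_CUBIC)
for qq,col in((q1,(0,0,255)),(q2,(0,200,0))):
  for u in qq*800/560: cv2.drawMarker(w,tuple(int(x) for x in np.round(u)),col,0,10,1)
cv2.imwrite("pics/i.png",w)
E
```

```text
21.95 [0.63457779 0.16831807 0.34570977] 0.6640534495442991 [-1.13949955 -0.38310672 -5.48302802]
units [-0.07173974  0.07894069 17.28537059] yaw -0.1552214009459023
```

View pics/i.png

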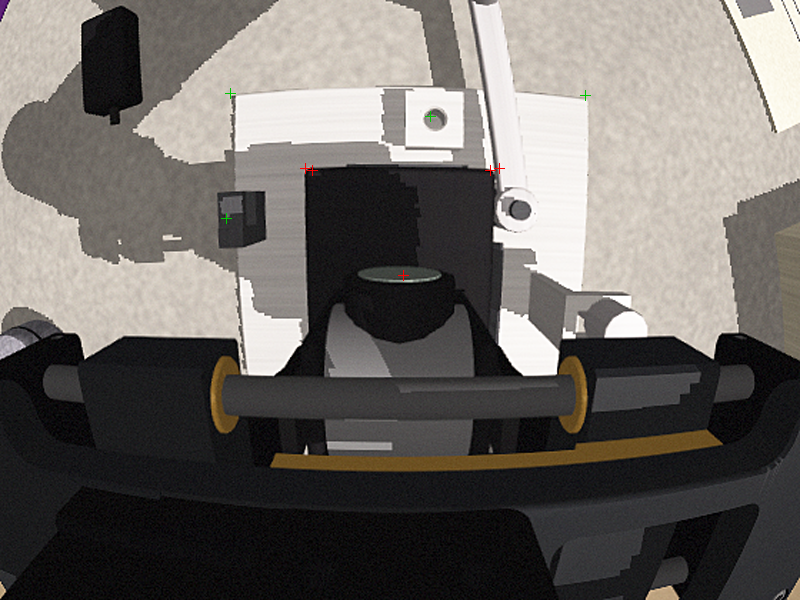

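The view shows the camera over the seat with its front edge at row 169 and the lens at (400,275) facing the hook side. The dock marks sit about 4 px (1–2 mm) to the right of prediction, so I'll nudge +y slightly and lower with care.

Request:
{"method": "jog_arm", "body": {
  "increments": [
    [-0.07,0.12,0.3,0.02],
    [0,0,0.45,0],
    [0,0,0.45,0],
    [0,0,0.45,0],
    [0,0,0.45,0],
    [0,0,0.35,0],
    [0,0,0.2,0],
    [0,0,0,0]
  ]
}}

```text
time_s: 22.8
tcp_pos: [0.6362, 0.1701, 0.2923]
ee_rot: [[-0.987, 0.158, -0.001], [0.158, 0.987, -0.001], [0.001, -0.001, -1.0]]
wrist_force: [-0.8, -0.2, -5.9]
gripper_width: 0.668
gripper_force: 30.0
```

Request:
{"method": "jog_arm", "body": {
  "increments": [
    [0,0,0.15,0],
    [0,0,0.15,0],
    [0,0,0.15,0],
    [0,0,0.15,0],
    [0,0,0.15,0],
    [0,0,0,0],
    [0,0,0,0]
  ]
}}

```text
time_s: 23.5
tcp_pos: [0.6364, 0.1701, 0.2781]
ee_rot: [[-0.987, 0.158, -0.0], [0.158, 0.987, -0.0], [0.0, -0.0, -1.0]]
wrist_force: [-0.2, -0.0, -5.8]
gripper_width: 0.661
gripper_force: 30.0
```

Request:
{"method": "jog_arm", "body": {
  "increments": [
    [0,0,0.13,0],
    [0,0,0.13,0],
    [0,0,0.13,0],
    [0,0,0.1,0],
    [0,0,0,0],
    [0,0,0,0]
  ]
}}

```text
time_s: 24.1
tcp_pos: [0.6364, 0.1701, 0.2683]
ee_rot: [[-0.987, 0.158, -0.0], [0.158, 0.987, -0.0], [0.0, -0.0, -1.0]]
wrist_force: [0.1, 1.0, -5.8]
gripper_width: 0.661
gripper_force: 30.0
```

Request:
{"method": "jog_arm", "body": {
  "increments": [
    [0,0,0.05,0],
    [0,0,0.04,0],
    [0,0,0,0],
    [0,0,0,0]
  ]
}}

```text
time_s: 24.5
tcp_pos: [0.6363, 0.1701, 0.2666]
ee_rot: [[-0.987, 0.158, 0.0], [0.158, 0.987, 0.0], [-0.0, 0.0, -1.0]]
wrist_force: [0.3, -0.4, -4.8]
gripper_width: 0.665
gripper_force: 30.0
```

Nearly down, with no side force. I'll go down the last millimetre, release and rise.

Request:
{"method": "jog_arm", "body": {
  "increments": [
    [0,0,0.04,0],
    [0,0,0,0],
    [0,0,0,0]
  ]
}}

```text
time_s: 24.8
tcp_pos: [0.6363, 0.1702, 0.2666]
ee_rot: [[-0.987, 0.158, 0.001], [0.158, 0.987, 0.0], [-0.001, 0.0, -1.0]]
wrist_force: [-1.4, 0.2, 0.3]
gripper_width: 0.66
gripper_force: 30.0
```

Request:
{"method": "jog_arm", "body": {
  "increments": [
    [0,0,0,0],
    [0,0,0,0],
    [0,0,0,0],
    [0,0,0,0],
    [0,0,0,0],
    [0,0,0,0]
  ],
  "grip": 87
}}

```text
time_s: 25.4
tcp_pos: [0.6364, 0.1701, 0.2658]
ee_rot: [[-0.987, 0.158, 0.0], [0.158, 0.987, 0.0], [-0.0, 0.0, -1.0]]
wrist_force: [0.8, -0.4, -0.1]
gripper_width: 0.993
gripper_force: 0.0
```

Request:
{"method": "jog_arm", "body": {
  "increments": [
    [0,0,-0.3,0],
    [0,0,-0.6,0],
    [0,0,-0.8,0],
    [0,0,-0.8,0],
    [0,0,-0.8,0],
    [0,0,0,0]
  ]
}}

```text
time_s: 26.0
tcp_pos: [0.637, 0.1703, 0.3358]
ee_rot: [[-0.988, 0.157, 0.007], [0.157, 0.988, 0.003], [-0.006, 0.004, -1.0]]
wrist_force: [-0.3, -0.2, 0.4]
gripper_width: 0.995
gripper_force: 0.0
```

```bash
python3 - <<'E'
from h import *
s=sense(); p=np.array(s['tcp_pos']); R=np.array(s['ee_rot']); print(s['time_s'],p)
a=eyes.capture("wrist")
q1=wproj(T([*D,.01],[[-.06,.045,.02],[-.06,-.045,.02],[-.02,0,.083]]),s)
q=1.4478
q2=wproj(T(D,[[-.125,-.121,.01],[-.125,.129,.01],[-.098,.0165,.034],[-.042-.141*np.sin(q),.066-.141*np.cos(q),.108]]),s)
w=cv2.resize(a,(800,600),interpolation=cv2.INTER_CUBIC)
for qq,col in((q1,(0,0,255)),(q2,(0,200,0))):
  for u in qq*800/560: cv2.drawMarker(w,tuple(int(x) for x in np.round(u)),col,0,10,1)
cv2.imwrite("pics/j.png",w)
k=T(D,[-.042-.141*np.sin(q),.066-.141*np.cos(q),.092])[0]; print("knob",k,"units",R.T@(k-p)/.02)
E
```

```text
26.0 [0.63697832 0.17033678 0.3357923 ]
knob [0.44371852 0.24914062 0.092     ] units [10.2383114   2.32733478 12.13448405]
```

View pics/j.png

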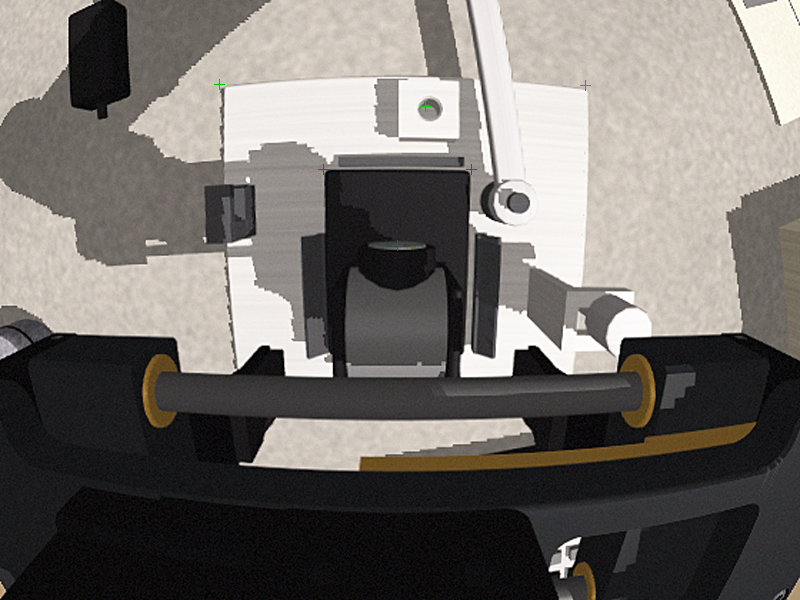

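The camera is seated between the fences: front corners at (326,170) and (469,170), lens at (397,245), all matching prediction. Now the hook knob.

Request:
{"method": "jog_arm", "body": {
  "increments": [
    [0.93,0.21,0,0],
    [0.93,0.21,0,0],
    [0.93,0.21,0,0],
    [0.93,0.21,0,0],
    [0.93,0.21,0,0],
    [0.93,0.21,0,0],
    [0.93,0.21,0,0],
    [0.93,0.21,0,0],
    [0.93,0.21,0,0],
    [0.93,0.21,0,0]
  ]
}}

```text
time_s: 27.05
tcp_pos: [0.4583, 0.241, 0.331]
ee_rot: [[-0.987, 0.158, -0.001], [0.158, 0.987, -0.001], [0.001, -0.001, -1.0]]
wrist_force: [-0.9, -0.1, -0.1]
gripper_width: 0.996
gripper_force: 0.0
```

Request:
{"method": "jog_arm", "body": {
  "increments": [
    [0.93,0.22,0,0],
    [0,0,0,-0.77],
    [0,0,0,-0.77],
    [0,0,0,0],
    [0,0,0,0]
  ]
}}

```text
time_s: 27.55
tcp_pos: [0.4415, 0.2481, 0.3313]
ee_rot: [[-0.999, 0.037, -0.001], [0.037, 0.999, -0.001], [0.001, -0.001, -1.0]]
wrist_force: [-0.8, -0.1, -0.3]
gripper_width: 1.001
gripper_force: 0.0
```

```bash
python3 - <<'E'
from h import *
s=sense(); p=np.array(s['tcp_pos']); R=np.array(s['ee_rot'])
k=np.array([.4437,.2491,.092+.164]); print(p,R.T@(k-p)/.02, "yaw dock",np.arctan2(R[1,1],R[0,1])-D[2]-np.pi/2)
eyes.capture("top");eyes.capture("wrist")
q=wproj([[.4437,.2491,.108]],s); print(q)
for c in ["wrist","top"]: print([(np.round(d['centre'],3),round(d['conf'],2)) for d in eyes.spot_in(c,"hook_knob")])
E
```

```text
[0.44150597 0.24814267 0.3313353 ] [-0.11032337  0.05405916  3.76666318] yaw dock 0.12006063998049155
[[282.54676262 243.57975892]]
[(array([0.439, 0.249, 0.046]), 0.58)]
[(array([0.553, 0.25 , 0.05 ]), 0.65)]
```

Request:
{"method": "jog_arm", "body": {
  "increments": [
    [-0.1,0.05,0.5,0],
    [0,0,0.6,0],
    [0,0,0.6,0],
    [0,0,0.6,0],
    [0,0,0.6,0],
    [0,0,0.5,0],
    [0,0,0.37,0],
    [0,0,0,0]
  ]
}}

```text
time_s: 28.55
tcp_pos: [0.4434, 0.249, 0.2551]
ee_rot: [[-0.999, 0.035, -0.002], [0.035, 0.999, -0.002], [0.002, -0.002, -1.0]]
wrist_force: [0.3, -0.0, -0.7]
gripper_width: 1.004
gripper_force: 0.0
```

Request:
{"method": "jog_arm", "body": {
  "increments": [
    [0,0,0,0],
    [0,0,0,0],
    [0,0,0,0],
    [0,0,0,0],
    [0,0,0,0],
    [0,0,0,0],
    [0,0,0,0],
    [0,0,0,0],
    [0,0,0,0],
    [0,0,0,0]
  ],
  "grip": 10
}}

```text
time_s: 29.55
tcp_pos: [0.4437, 0.2493, 0.2563]
ee_rot: [[-0.999, 0.035, 0.0], [0.035, 0.999, 0.0], [-0.0, 0.0, -1.0]]
wrist_force: [0.8, 1.2, 0.7]
gripper_width: 0.241
gripper_force: 30.0
```

Request:
{"method": "jog_arm", "body": {
  "increments": [
    [0,0,0,0],
    [0,0,0,0],
    [0,0,0,0]
  ]
}}

```text
time_s: 29.85
tcp_pos: [0.4437, 0.2493, 0.2563]
ee_rot: [[-0.999, 0.035, 0.0], [0.035, 0.999, 0.0], [-0.0, 0.0, -1.0]]
wrist_force: [-1.3, 1.2, 0.1]
gripper_width: 0.245
gripper_force: 30.0
```

Request:
{"method": "jog_arm", "body": {
  "increments": [
    [-0.006,-0.28,0,-0.5],
    [-0.006,-0.28,0,-0.5],
    [-0.006,-0.28,0,-0.5],
    [-0.006,-0.28,0,-0.5],
    [0,0,0,0]
  ]
}}

```text
time_s: 30.35
tcp_pos: [0.445, 0.2264, 0.2564]
ee_rot: [[-0.992, -0.124, 0.001], [-0.124, 0.992, 0.0], [-0.001, 0.0, -1.0]]
wrist_force: [2.2, -0.9, -1.5]
gripper_width: 0.242
gripper_force: 30.0
```

```bash
cat >> h.py <<'E'
def hook():
    s=sense(); p=np.array(s['tcp_pos']); R=np.array(s['ee_rot']); d=Rz(-D[2])@(p-[D[0],D[1],0]); v=d[:2]-[-.042,.066]
    q=np.arctan2(-v[0],-v[1]); print(s['time_s'],"q",q,"rad",np.hypot(*v),"yawtan",np.arctan2(R[1,1],R[0,1])-D[2]-np.pi/2-(np.pi/2-q),"F",np.round(s['wrist_force'],1),s['gripper_width'])
E
python3 -c "
from h import *
hook()"
```

```text
30.35 q 1.2862686921860023 rad 0.1407461229889222 yawtan -0.003503414490273915 F [ 2.2 -0.9 -1.5] 0.24151800047933636
```

Request:
{"method": "jog_arm", "body": {
  "increments": [
    [-0.014,-0.45,0,-0.8],
    [-0.014,-0.45,0,-0.8],
    [-0.014,-0.45,0,-0.8],
    [-0.014,-0.45,0,-0.8],
    [-0.014,-0.45,0,-0.8],
    [-0.014,-0.45,0,-0.8],
    [-0.014,-0.45,0,-0.8],
    [-0.014,-0.45,0,-0.8],
    [-0.014,-0.45,0,-0.8],
    [0,0,0,0]
  ]
}}

```text
time_s: 31.35
tcp_pos: [0.4779, 0.1536, 0.2564]
ee_rot: [[-0.766, -0.643, 0.003], [-0.643, 0.766, 0.001], [-0.003, -0.001, -1.0]]
wrist_force: [4.0, 0.9, -4.2]
gripper_width: 0.246
gripper_force: 30.0
```

```bash
python3 -c "
from h import *
hook()"
```

```text
31.35 q 0.7093863687927966 rad 0.14011531333912355 yawtan -0.005852770589541922 F [ 4.   0.9 -4.2] 0.24560764040984565
```

Request:
{"method": "jog_arm", "body": {
  "increments": [
    [0,-0.45,0,-0.8],
    [0,-0.45,0,-0.8],
    [-0.01,-0.45,0,-0.8],
    [-0.01,-0.45,0,-0.8],
    [-0.01,-0.45,0,-0.8],
    [-0.01,-0.45,0,-0.8],
    [-0.01,-0.45,0,-0.8],
    [-0.01,-0.45,0,-0.8],
    [0,0,0,0]
  ]
}}

```text
time_s: 32.25
tcp_pos: [0.5357, 0.1125, 0.2564]
ee_rot: [[-0.352, -0.936, 0.004], [-0.936, 0.352, 0.002], [-0.003, -0.003, -1.0]]
wrist_force: [3.7, 3.7, -3.1]
gripper_width: 0.242
gripper_force: 30.0
```

```bash
python3 -c "
from h import *
hook()"
```

```text
32.25 q 0.19887881333686958 rad 0.14062867148616431 yawtan -0.004056576137268841 F [ 3.7  3.7 -3.1] 0.24158355670511156
```

Request:
{"method": "jog_arm", "body": {
  "increments": [
    [0,-0.225,0,-0.4],
    [0,-0.225,0,-0.4],
    [0,-0.225,0,-0.4],
    [0,-0.225,0,-0.4],
    [0,-0.225,0,-0.4],
    [0,-0.225,0,-0.4],
    [0,0,0,0],
    [0,0,0,0]
  ]
}}

```text
time_s: 33.05
tcp_pos: [0.561, 0.1054, 0.2564]
ee_rot: [[-0.168, -0.986, 0.003], [-0.986, 0.168, 0.002], [-0.003, -0.003, -1.0]]
wrist_force: [4.3, 3.8, -3.5]
gripper_width: 0.246
gripper_force: 30.0
```

```bash
python3 -c "
from h import *
hook()"
```

```text
33.05 q 0.012009740682079115 rad 0.14093041772346654 yawtan 0.00011106107057834436 F [ 4.3  3.8 -3.5] 0.24618381758463279
```

Now I'll push gently until the end stop shows in the force.

Request:
{"method": "jog_arm", "body": {
  "increments": [
    [0,-0.08,0,0],
    [0,-0.08,0,0],
    [0,0,0,0],
    [0,0,0,0]
  ]
}}

```text
time_s: 33.45
tcp_pos: [0.5635, 0.1051, 0.2564]
ee_rot: [[-0.167, -0.986, 0.002], [-0.986, 0.167, 0.002], [-0.002, -0.002, -1.0]]
wrist_force: [2.7, 4.4, -3.0]
gripper_width: 0.246
gripper_force: 30.0
```

```bash
python3 -c "
from h import *
hook()"
```

```text
33.45 q -0.006428416036793097 rad 0.1408961146377133 yawtan -0.016907265460468057 F [ 2.7  4.4 -3. ] 0.24587905784928024
```

Request:
{"method": "jog_arm", "body": {
  "increments": [
    [0,-0.1,0,0],
    [0,-0.05,0,0],
    [0,0,0,0],
    [0,0,0,0]
  ]
}}

```text
time_s: 33.85
tcp_pos: [0.5652, 0.1049, 0.2563]
ee_rot: [[-0.166, -0.986, -0.002], [-0.986, 0.166, 0.002], [-0.001, 0.002, -1.0]]
wrist_force: [-3.3, 7.3, 1.5]
gripper_width: 0.244
gripper_force: 30.0
```

The stop is reached: the force reversed and the arm moved only part of the commanded way. I'll release and rise.

Request:
{"method": "jog_arm", "body": {
  "increments": [
    [0,0,0,0],
    [0,0,0,0],
    [0,0,0,0],
    [0,0,0,0],
    [0,0,0,0],
    [0,0,0,0],
    [0,0,0,0],
    [0,0,0,0]
  ],
  "grip": 87
}}

```text
time_s: 34.65
tcp_pos: [0.5663, 0.1032, 0.2563]
ee_rot: [[-0.166, -0.986, -0.0], [-0.986, 0.166, -0.0], [0.0, 0.0, -1.0]]
wrist_force: [0.4, -0.1, -0.6]
gripper_width: 0.893
gripper_force: 0.0
```

Request:
{"method": "jog_arm", "body": {
  "increments": [
    [0,0,-0.4,0],
    [0,0,-0.8,0],
    [0,0,-1,0],
    [0,0,-1,0],
    [0,0,-1,0],
    [0,0,-1,0],
    [1,0,-1,0],
    [1,0,-1,0],
    [1,0,0,0],
    [1,0,0,0]
  ]
}}

```text
time_s: 35.65
tcp_pos: [0.5527, 0.0236, 0.402]
ee_rot: [[-0.165, -0.986, 0.003], [-0.986, 0.165, 0.001], [-0.001, -0.002, -1.0]]
wrist_force: [0.3, 1.2, 0.4]
gripper_width: 0.996
gripper_force: 0.0
```

Request:
{"method": "jog_arm", "body": {
  "increments": [
    [1,0.5,0,0],
    [1,0.5,0,0],
    [1,0.5,0,0],
    [1,0.5,0,0],
    [1,0.5,0,0],
    [0,0,0,0],
    [0,0,0,0]
  ]
}}

```text
time_s: 36.35
tcp_pos: [0.4869, -0.0665, 0.4008]
ee_rot: [[-0.166, -0.986, 0.001], [-0.986, 0.166, 0.0], [-0.0, -0.001, -1.0]]
wrist_force: [0.2, -0.4, 0.4]
gripper_width: 0.998
gripper_force: 0.0
```

```bash
python3 - <<'E'
from h import *
print(sense()['tcp_pos'])
a=eyes.capture("scene");b=eyes.capture("top")
pt=T(D,[[-.042,-.075,.108],[.02,.113,.114],[-.06,.045,.03],[-.06,-.045,.03],[.06,.045,.03],[.06,-.045,.03]])
def ann(i,n,x,y,w,h):
  c=cv2.resize(i[y:y+h,x:x+w],None,fx=4,fy=4,interpolation=cv2.INTER_CUBIC)
  for u in proj(n,pt): cv2.drawMarker(c,tuple(int(v) for v in (u-[x,y])*4),(0,0,255),0,8,1)
  return c
cv2.imwrite("pics/k.png",np.hstack([ann(b,"top",140,135,100,140),ann(a,"scene",290,240,100,140)]))
E
```

```text
[ 0.48690253 -0.06653308  0.4008339 ]
```

View pics/k.png

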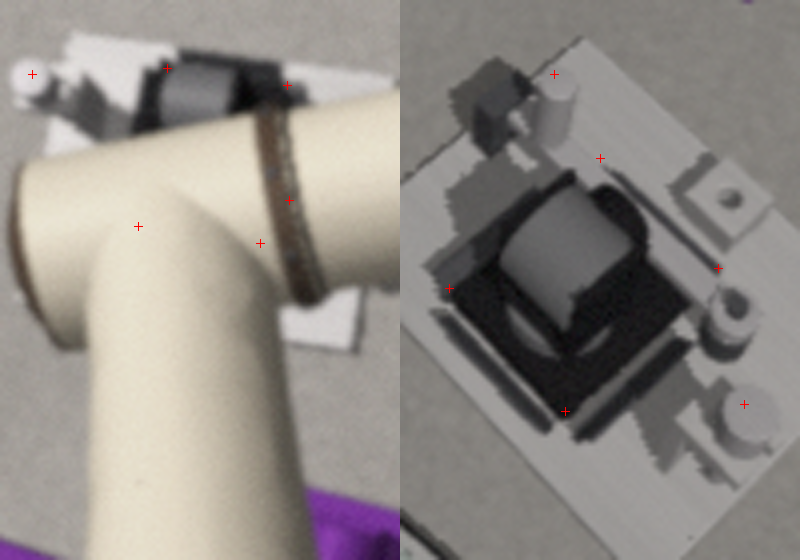

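In the last view the hook's end is in the catch with its knob at (562,82), across the camera's foot. The camera is in its seat, and the pin head hangs at (750,410) with the bore empty at (732,198). The arm is clear, so I'll hand in.

```bash
python3 -c "
from h import *
print(r.finish_job())"
```

```text
the job is handed in; nothing more can be done
None
```

I handed the job in at about 36 s: the pin hangs in the notch, the camera sits in the dock with its lens to the hook, and the hook is pushed to its end stop in the catch. The last picture agrees, but no verdict came back.

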